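# Shim the turntable platform level

### The arm

A 6-joint arm with a two-finger parallel gripper is mounted at the origin on the work surface. World frame = base frame: x ahead of the robot, y to its left, z up, the work surface at z = 0. Lengths are in m, angles in rad, forces in N, time in s.
With the tool pointing down it reaches from about 0.25 to 0.85 m from the base axis. Payload 12.5 kg.
Tool frame: the origin (TCP) lies on the mounting face of the last link; the fingertips stand ahead of it and the grasp point (between the pads) lies 167 mm ahead of it (ctrl.tcp_to_tips is the z of the fingertips in the tool frame, in m); z points along the fingers, y is the direction in which the jaws open and shut (so a half turn about z gives the same grasp; the last joint's range is limited). The gripper opens to 93 mm and grips with 3 to 60 N. Pads are 15 mm wide; open, the fingers measure 128 mm over their backs; the gripper's body (75 mm by 188 mm) begins 65 mm behind the grasp point.
Start: joints at [1.132, 0.351, 1.652, -0, 1.139, -0.085], TCP at [0.191, 0.516, 0.405] pointing down, gripper open.
Joint ranges: [-2.75, 2.75], [-0.79, 2.1], [0.01, 2.65], [-1.57, 4.71], [0.07, 3.14], [-2.87, 2.87]. Speed limits (rad/s): [2.22, 2.22, 2.79, 3.14, 3.14, 3.14].

### API

Orientations are given as [roll, pitch, yaw] about the fixed x, y, z axes, in that order (R = Rz(yaw) Ry(pitch) Rx(roll)).
In Python, from bench import ctrl gives the robot as it stands.
- The arm moves only by the tool carry_out, never from a script. Its argument "deltas" is a list of rows, each a list of 2 entries, a list of its own where there are three numbers: the shift along the tool's x, y, z normalised to -1 to 1, where 1 is 0.15 m, then the turn, a rotation vector about the tool's x, y, z normalised to -1 to 1, where 1 is 90 degrees. In form: [[[tx, ty, tz], [wx, wy, wz]], ...]. A call has 1 to 10 rows; each row shifts and turns the commanded pose from where the row before left it, along the tool's axes as they then stand; what a row does not reach is not made up. A row lasts 1/12 s, in which the tool goes at most 41.7 mm and 7.16 degrees, less where a joint would pass 70% of its speed; a pose out of reach is approached as far as the arm can. A call with a number of a shift or a turn outside -1 to 1 is refused whole. A call with a gripper value outside its range is refused whole. "gripper" is the opening, from 0 (shut) to 1 (fully open), set as the call begins (left out, the last holds). The fingers move at their own pace and stop on an object; "squeeze" is the grip in N (left out, the last holds). Time passes only in rows, so rows that do not move let the fingers close. It gives the time, the measured TCP pose, the force and the opening at its end, in the units of the state.
- ctrl.sense(): the state, without advancing time (a new reading comes with each control period).
- ctrl.capture(name): name is "side" or "top"; returns a dict with "color" (400x640x3 uint8, red, green, blue), "vertical_fov" (degrees; the focal length in pixels is half the picture's height over the tangent of half this angle, whatever the lens; pixels are square), "cx", "cy" (the principal point, pixels), "pose" (4x4, takes a point from camera to world coordinates). Camera axes: x right, y down, z forward; pixel columns grow to the right and rows downward; lengths in m; the calibration is good to about 2 mm. A picture is of the moment at which its call begins. There is no depth.
- ctrl.finish_job(): hands the job in, once; it reports no verdict.
The state is a dict: "t": time; "joints": joint angles; "dq": joint speeds; "joint_torque": joint torques, N m; "ee_pos": TCP position; "tcp_rot": TCP orientation; "contact_force": force on the tool from outside, world axes, zero at the start; "torque": the same for the moment, N m; "grip_width": finger opening in m.
Only numpy, scipy, OpenCV 4.12 (cv2) and the standard library are available. Lean on these libraries where they do the work, as an engineer would, in place of code of your own. Each camera call takes 0.05 s, during which the arm holds its last target.

### The job

The turntable platform on the bench hangs low at its front corner. Take the wooden wedge and push it, thin end first and flat on the bench, gently under the foot of that corner until the bubble of the level on top rests centred between its two lines, then let go and leave the wedge there. Do not lift, press or jam the platform itself, and leave the other things on the bench where they are.

Things in the scene. Friction and masses are not known exactly. Their poses are not given: they have to be found in the camera images.
- stand: Turntable platform, 1 to 1.7 kg: three-cornered grey frame, aluminium disc (144 mm across) and a dark level on it, top 75 mm above the bench. Its two rear corners pivot on a blue bracket fixed to the bench, the pivot line 30 mm above it. Origin: in the low front corner, 2 mm under the centre of its boss; x points to the middle of the pivot line, 200 mm away, y parallel to that line, z up.
- corner (a point): Centre of the top of the low front corner, a round grey boss 28 mm across and 16 mm thick. Axes as stand. The corner starts 9 mm too low, on a stop; a second stop blocks it 7 mm above level. Raising it takes 5 to 20 N of level push on the wedge; over 25 N between wedge and platform is jamming.
- boss_under (a point): Centre of the boss's underside, 23 mm above the bench at the start, 32 mm when level. Below it hangs a round-ended steel foot 16 mm thick, screwed to an unknown height: its lowest point starts 4.5 to 12 mm above the bench, so how far the wedge must go in shows only on the level. Push the wedge in along the stand's +x, its middle line under the foot; the space there is free.
- bubble (a joint): Place of the green bubble in the level on top (m): 0 centred; positive when it has run towards the pivots because the front corner is low (0.0225 at the start), negative when that corner is too high. It moves 2.5 mm per 1 mm that the corner rises. Bubble 17 mm long, the two black lines 21 mm apart.
- vial (a point): Centre of the window of the level, midway between its two black lines, 105 mm behind the low corner in the stand's x: white strip 90 x 26 mm in a dark block 126 x 36 mm on top of the disc. Axes as stand, x along the window to the pivots.
- wedge_head (a point): Loose wedge of pale wood, 156 mm long, 34 mm wide, about 90 g. Its thick end is a flat-topped head 36 mm long and 24 mm high, to grip across the width; this is the head's centre, 12 mm above its underside. x points to the thin end (138 mm from here), y across, z up. From the head the top slopes evenly from 24 mm down to 3 mm at the thin end over 120 mm.
- wedge_tip (a point): Middle of the thin end of the wedge (3 mm thick), on its underside. Axes as wedge_head.
- packer_center (a point): Bystander: a plain parallel block of the same wood, 110 x 34 x 24 mm, without any slope; this is its centre. Wedge and block may lie on either side of the platform.
- spool_center (a point): Bystander: a small steel-grey solder spool standing upright, 48 mm across and 38 mm high; this is its centre.
- driver: Bystander: a screwdriver lying on the bench, handle towards its -x.

How it is judged:
On the way:
1. the wedge is under the corner, carries it and starts to raise it (contact force between stand and wedge above 1 N and value of joint bubble below 0.018 m and angle between wedge_head's own z axis and vertical below 0.1 rad), for 0.1 s.
At the end, for the whole second after the job is handed in: The corner rests on the wedge, which lies flat on the bench and still; the bubble is within 2.5 mm of centred (between its lines) and at rest; the robot has let go (value of joint bubble between -0.0025 and 0.0025 m and contact force between stand and wedge above 1 N and angle between wedge_head's own z axis and vertical below 0.05 rad and linear speed of wedge below 0.01 m/s and angular speed of stand below 0.02 rad/s); the robot touches nothing.
It fails at once if the wedge is jammed against the platform with more than 25 N (contact force between stand and wedge above 25 N).
It fails at once if the robot pushes or lifts the platform itself (more than 4 N) (contact force between any of the fingers, the arm and stand above 4 N).
It fails at once if a bystander is displaced by more than 20 mm (distance of any of packer_center, spool_center, driver from where it was at the start of the episode above 0.02 m).
It also fails if it takes over 53 s, if anything falls off the work surface, if the arm or the gripper's body presses on something with over 40 N, if the wrist force passes 120 N, or if a joint passes its speed limit or range.

## Working session

There is one attempt and no reset: what is moved stays moved. The work goes in short steps, Python scripts to look and compute and a tool call to move; the robot and the scene stay as the last step left them, time stands still between calls to the robot, and variables do not carry over. Pictures are saved under pics/ and viewed, and the job is handed in when it is done.

Besides the shell and the picture viewer there is one more tool, called by a JSON object that holds its "method" and its "body". carry_out: Moves the arm, as the interface text tells. Scaled input: -1 to 1 covers 0.15 m each way for a shift and 90 degrees each way for a turn. Its arguments: {"type":"object","properties":{"deltas":{"type":"array","items":{"type":"array"}},"gripper":{"type":"number"},"squeeze":{"type":"number"}},"required":["deltas"]}

```bash
ls; mkdir -p pics; python3 - <<'E'
from bench import ctrl
import cv2,numpy as np
s=ctrl.sense()
print(s, ctrl.tcp_to_tips)
for n in ("side","top"):
    c=ctrl.capture(n)
    cv2.imwrite(f"pics/{n}0.png",c["color"][:,:,::-1])
    np.savez(f"pics/{n}0.npz",**{k:c[k] for k in c})
    print(n,c["vertical_fov"],c["cx"],c["cy"],c["pose"], [k for k in c])
E
```

```text
pics
{'t': 0.0, 'joints': array([ 1.13240621e+00,  3.51231353e-01,  1.65243541e+00, -6.97085162e-06,
        1.13909326e+00, -8.46359738e-02]), 'dq': array([-0.00191371, -0.0001436 , -0.00197058,  0.00134674, -0.00208426,
        0.00038701]), 'joint_torque': array([-3.34372480e-04, -4.97331548e+01, -2.85247493e+01,  6.98092324e-02,
        2.57573719e-02, -1.30840499e-04]), 'ee_pos': array([0.1904707 , 0.51582469, 0.40419967]), 'tcp_rot': array([-3.14042893e+00, -9.23780157e-05,  2.78784138e+00]), 'contact_force': array([ 0.77843042, -0.59027162, -0.52513983]), 'torque': array([0.01109857, 0.02543804, 0.00387215]), 'grip_width': 0.09278199795240782} 0.1861
side 42.99341874817001 308.7667313770806 201.34773171344315 [[ 0.7838445  -0.32072375  0.53171805 -0.19483593]
 [-0.62091815 -0.4144285   0.66536431 -0.92570202]
 [ 0.00696098 -0.85169554 -0.5239907   0.80844157]
 [ 0.          0.          0.          1.        ]] ['color', 'vertical_fov', 'cx', 'cy', 'pose']
top 47.55534238136938 315.7259954865402 204.1699090550252 [[ 0.01096461 -0.99104716  0.13306129  0.42410589]
 [-0.99989309 -0.00957919  0.01104757  0.01355007]
 [-0.00967404 -0.1331682  -0.99104624  1.13124054]
 [ 0.          0.          0.          1.        ]] ['color', 'vertical_fov', 'cx', 'cy', 'pose']
```

View pics/side0.png

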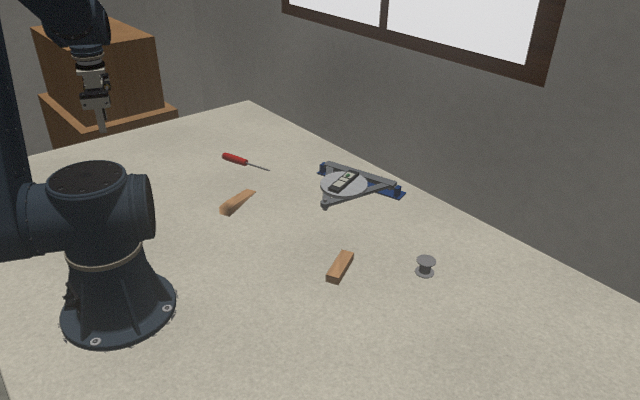

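View pics/top0.png

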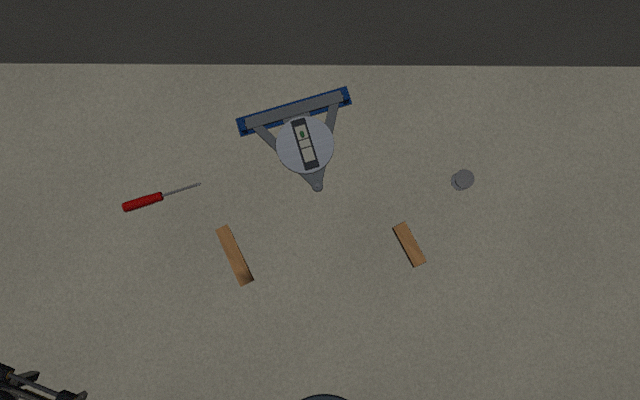

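```bash
python3 - <<'E'
import cv2,numpy as np
t=cv2.imread("pics/top0.png");s=cv2.imread("pics/side0.png")
cv2.imwrite("pics/t_st.png",cv2.resize(t[80:200,230:360],None,fx=5,fy=5,interpolation=cv2.INTER_CUBIC)) 
cv2.imwrite("pics/t_w.png",cv2.resize(t[215:300,200:440],None,fx=3,fy=3,interpolation=cv2.INTER_CUBIC)) 
cv2.imwrite("pics/s_st.png",cv2.resize(s[150:222,210:410],None,fx=4,fy=4,interpolation=cv2.INTER_CUBIC)) 
E
```

```text
(no output)
```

View pics/t_st.png

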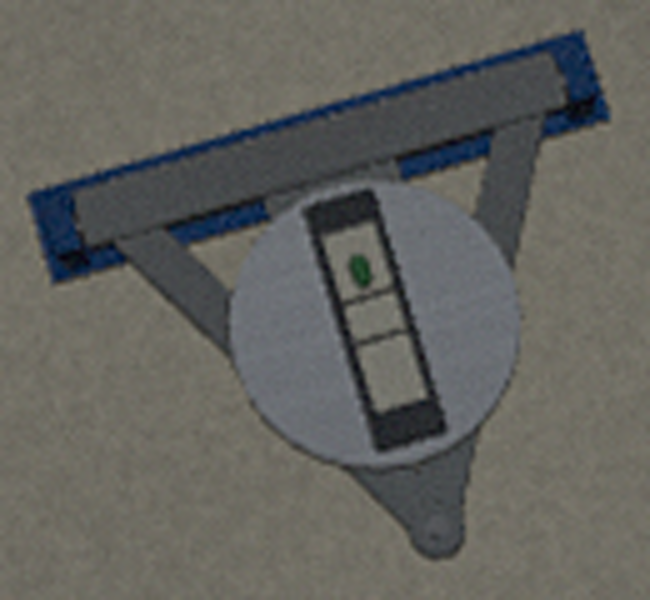

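View pics/t_w.png

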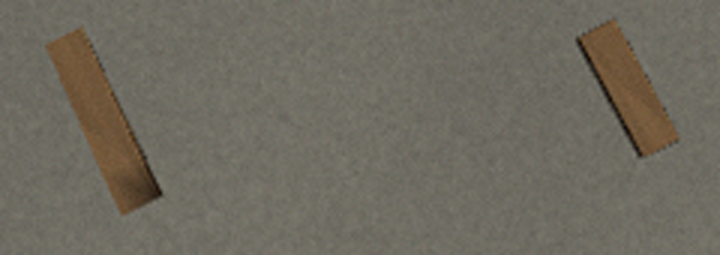

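View pics/s_st.png

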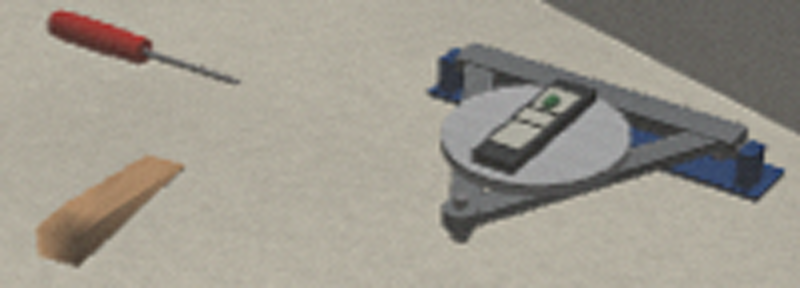

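```bash
cat > h.py <<'E'
import cv2,numpy as np
from bench import ctrl
def load(f):
    z=np.load(f); return {k:z[k] for k in z.files}
def ray(c,px,z):
    px=np.atleast_2d(np.asarray(px,float)); f=c["color"].shape[0]/2/np.tan(np.radians(float(c["vertical_fov"]))/2)
    d=np.c_[(px[:,0]-c["cx"])/f,(px[:,1]-c["cy"])/f,np.ones(len(px))]
    P=np.asarray(c["pose"]); w=d@P[:3,:3].T; o=P[:3,3]
    z=np.broadcast_to(z,len(px)); return o+w*((z-o[2])/w[:,2])[:,None]
def proj(c,X):
    X=np.atleast_2d(X); P=np.asarray(c["pose"]); f=c["color"].shape[0]/2/np.tan(np.radians(float(c["vertical_fov"]))/2)
    q=(X-P[:3,3])@P[:3,:3]; return np.c_[q[:,0]/q[:,2]*f+c["cx"],q[:,1]/q[:,2]*f+c["cy"]]
def mask(c,lo,hi,roi=None):
    h=cv2.cvtColor(np.ascontiguousarray(c["color"]),cv2.COLOR_RGB2HSV); m=cv2.inRange(h,lo,hi)
    if roi is not None:
        k=np.zeros_like(m); x0,x1,y0,y1=roi; k[y0:y1,x0:x1]=1; m=m*k
    return m
def big(m):
    cs,_=cv2.findContours(m,cv2.RETR_EXTERNAL,cv2.CHAIN_APPROX_NONE); return max(cs,key=cv2.contourArea)
E
python3 - <<'E'
from h import *
t=load("pics/top0.npz");s=load("pics/side0.npz")
H=cv2.cvtColor(t["color"],cv2.COLOR_RGB2HSV);Hs=cv2.cvtColor(s["color"],cv2.COLOR_RGB2HSV)
for p in [(235,255),(245,280),(200,255),(305,135),(303,134),(318,187),(285,150),(310,160),(292,108),(245,122)]: print(p,H[p[1],p[0]])
m=mask(t,(5,90,40),(20,255,255),(200,270,210,300)); c=big(m); print(cv2.contourArea(c),cv2.minAreaRect(c)); b=cv2.boxPoints(cv2.minAreaRect(c)); print(b)
for z in (0,.003,.024): print(z,ray(t,b,z))
m=mask(t,(5,90,40),(20,255,255),(380,440,210,300)); c=big(m); b=cv2.boxPoints(cv2.minAreaRect(c)); print("packer",ray(t,b,.024))
b=cv2.boxPoints(cv2.minAreaRect(big(mask(t,(105,120,30),(125,255,255),(230,360,80,140)))));print("blue",b,ray(t,b,0.0))
print("boss~",ray(t,[317.6,186.5],.039))
for p in [(237,202),(247,197),(230,198),(325,200),(327,205),(463//4,0)]: print(p,Hs[p[1],p[0]])
E
```

```text
(235, 255) [ 16 127 110]
(245, 280) [ 15 119  77]
(200, 255) [ 28  30 112]
(305, 135) [ 37  20 115]
(303, 134) [ 69 157  57]
(318, 187) [108  32  80]
(285, 150) [108  21 121]
(310, 160) [ 30  15 105]
(292, 108) [120  16  78]
(245, 122) [30  4 64]
817.5 ((233.78424072265625, 254.82534790039062), (61.73939895629883, 14.979666709899902), 65.55604553222656)
[[214.19177 229.82191]
 [227.82877 223.62329]
 [253.37671 279.8288 ]
 [239.73972 286.0274 ]]
0 [[0.50880637 0.27939146 0.        ]
 [0.52469875 0.24579312 0.        ]
 [0.38651665 0.17764747 0.        ]
 [0.37109972 0.21078385 0.        ]]
0.003 [[0.50858175 0.27868646 0.003     ]
 [0.52443198 0.24517722 0.003     ]
 [0.38661633 0.17721229 0.003     ]
 [0.37124029 0.2102608  0.003     ]]
0.024 [[0.50700939 0.27375146 0.024     ]
 [0.52256461 0.24086593 0.024     ]
 [0.38731413 0.17416604 0.024     ]
 [0.37222428 0.20659941 0.024     ]]
packer [[ 0.51698457 -0.16161629  0.024     ]
 [ 0.53357793 -0.19155461  0.024     ]
 [ 0.43825536 -0.24207464  0.024     ]
 [ 0.42201895 -0.21240854  0.024     ]]
blue [[235.4741  118.45085]
 [346.19525  85.73778]
 [351.36438 103.23326]
 [240.64325 135.94633]] [[ 0.79751305  0.23603134  0.        ]
 [ 0.88792565 -0.04977404  0.        ]
 [ 0.84063826 -0.06324949  0.        ]
 [ 0.75106763  0.22111082  0.        ]]
boss~ [[0.61430718 0.02162921 0.039     ]]
(237, 202) [ 15 100 163]
(247, 197) [ 14  93 132]
(230, 198) [ 16  61 176]
(325, 200) [ 0  6 81]
(327, 205) [ 8 15 68]
(115, 0) [15 16 93]
```

```bash
python3 - <<'E'
from h import *
t=load("pics/top0.npz");s=load("pics/side0.npz")
# dark level block in top
g=cv2.cvtColor(t["color"],cv2.COLOR_RGB2GRAY)
m=(g<62).astype(np.uint8); k=np.zeros_like(m);k[116:172,286:322]=1;m*=k
m=cv2.morphologyEx(m,cv2.MORPH_CLOSE,np.ones((7,7)))
c=big(m*255);r=cv2.minAreaRect(c);b=cv2.boxPoints(r);W=ray(t,b,.074);print("level",r,W,W.mean(0))
e=[W[i]-W[i-1] for i in range(4)];print([ (np.linalg.norm(v),np.degrees(np.arctan2(v[1],v[0]))) for v in e])
# disc: bluish-grey
m=mask(t,(100,10,95),(125,60,255),(260,345,105,180));c=big(cv2.morphologyEx(m,cv2.MORPH_CLOSE,np.ones((9,9))))
E_=cv2.fitEllipse(c);print("disc",E_,ray(t,E_[0],.055))
# boss tip in top: stand mask below row 168
m=mask(t,(95,12,40),(130,90,255),(295,335,165,196));c=big(m);p=c[:,0,:];low=p[p[:,1]>=184];print("boss pts",low.min(0),low.max(0),cv2.minEnclosingCircle(low))
ctr=cv2.minEnclosingCircle(low)[0];print(ray(t,ctr,.035))
# side wedge
m=mask(s,(5,75,60),(22,255,255),(210,265,180,220));c=big(m);h=cv2.approxPolyDP(c,2,True)[:,0];print("side wedge",h)
w=np.array([[.5175,.2625,0],[.379,.190,.024],[.395,.1985,.024],[.614,.0216,.039]]);print(proj(s,w),proj(t,w))
E
python3 - <<'E'
import sys;sys.path.insert(0,'.')
import cv2
s=cv2.imread("pics/side0.png");cv2.imwrite("pics/s_b.png",cv2.resize(s[180:220,300:350],None,fx=14,fy=14,interpolation=cv2.INTER_CUBIC))
E
```

```text
level ((304.40985107421875, 142.91592407226562), (61.42481994628906, 17.106346130371094), 69.56716918945312) [[0.77734856 0.10020354 0.074     ]
 [0.79259775 0.06172238 0.074     ]
 [0.65118052 0.0086454  0.074     ]
 [0.63640364 0.04652332 0.074     ]] [0.71438262 0.05427366 0.074     ]
[(np.float64(0.15082120606315663), np.float64(20.849816390926225)), (np.float64(0.04139248919976713), np.float64(-68.38273074522635)), (np.float64(0.1510496531072917), np.float64(-159.4277886479801)), (np.float64(0.04065824590499944), np.float64(111.31168012714916))]
disc ((304.4385681152344, 144.22866821289062), (55.99918746948242, 56.96575164794922), 88.43870544433594) [[0.71566775 0.0546605  0.055     ]]
boss pts [311 184] [322 190] ((316.5, 185.0), 5.590270042419434)
[[0.618707   0.02439323 0.035     ]]
side wedge [[255 191]
 [246 189]
 [219 207]
 [220 213]
 [229 215]]
[[249.77754425 191.03763019]
 [222.27252232 208.89749976]
 [225.60907701 205.8406903 ]
 [322.80130949 202.50249786]] [[221.06384408 226.42270021]
 [246.71200527 283.25148565]
 [243.40297845 276.486737  ]
 [317.61065766 186.62420166]]
```

View pics/s_b.png

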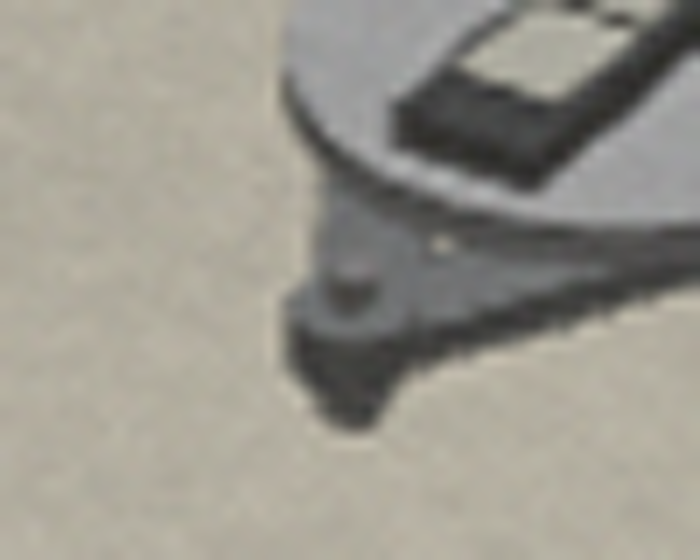

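{"method": "carry_out", "body": {"deltas": [[[-0.2,-0.15,0.09],[0,0,0]],[[-0.2,-0.15,0.09],[0,0,0]],[[-0.2,-0.15,0.09],[0,0,0]],[[-0.2,-0.15,0.09],[0,0,0]],[[-0.2,-0.15,0.09],[0,0,0]],[[-0.2,-0.15,0.09],[0,0,0]],[[-0.2,-0.15,0.09],[0,0,0]],[[-0.2,-0.15,0.09],[0,0,0]],[[-0.2,-0.15,0.09],[0,0,0]],[[-0.2,-0.15,0.09],[0,0,0]]], "gripper": 1}}

```text
t: 0.93
ee_pos: [0.3945, 0.1992, 0.2691]
tcp_rot: [3.142, 0.0, 2.788]
contact_force: [0.9, 1.0, -0.1]
grip_width: 0.093
```

```bash
python3 - <<'E'
from h import *
t=load("pics/top0.npz");s=load("pics/side0.npz")
print("boss side",ray(s,[324.5,201.0],[.039]),"top",ray(t,[317.2,186.2],[.039]))
def P(c):
    f=200/np.tan(np.radians(float(c["vertical_fov"]))/2);K=np.array([[f,0,c["cx"]],[0,f,c["cy"]],[0,0,1]])
    return K@np.linalg.inv(c["pose"])[:3]
def tri(a,b):
    X=cv2.triangulatePoints(P(t),P(s),np.array(a,float).reshape(2,1),np.array(b,float).reshape(2,1));X=(X[:3]/X[3]).ravel()
    return X,proj(t,X)-a,proj(s,X)-b
print(tri([317.2,186.2],[324.5,201.0]))
# white strip
for c,roi,n in((t,(294,318,122,166),"t"),(s,(328,362,166,196),"s")):
    h=cv2.cvtColor(c["color"],cv2.COLOR_RGB2HSV)
    x0,x1,y0,y1=roi
    g=cv2.cvtColor(c["color"],cv2.COLOR_RGB2GRAY)[y0:y1,x0:x1]
    gb=cv2.resize(g,None,fx=14,fy=14,interpolation=cv2.INTER_CUBIC);cv2.imwrite(f"pics/lev_{n}.png",cv2.resize(c["color"][y0:y1,x0:x1,::-1],None,fx=13,fy=13,interpolation=cv2.INTER_CUBIC))
    # green weight
    a=c["color"][y0:y1,x0:x1].astype(float); w=np.clip(a[...,1]-a[...,0]-12,0,None)
    yy,xx=np.mgrid[y0:y1,x0:x1]; print(n,"green",(w*xx).sum()/w.sum(),(w*yy).sum()/w.sum(),w.max(),(w>0).sum())
E
```

```text
boss side [[0.62318348 0.02495354 0.039     ]] top [[0.61504078 0.02261322 0.039     ]]
(array([0.61671507, 0.02091253, 0.04303832]), array([[ 0.69566056, -0.95836712]]), array([[-0.79086354,  0.105637  ]]))
t green 301.7670807453416 133.54658385093168 28.0 20
s green 347.4234234234234 174.54954954954954 24.0 8
```

View pics/lev_t.png

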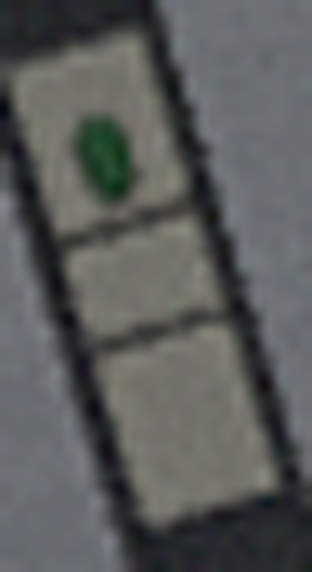

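View pics/lev_s.png

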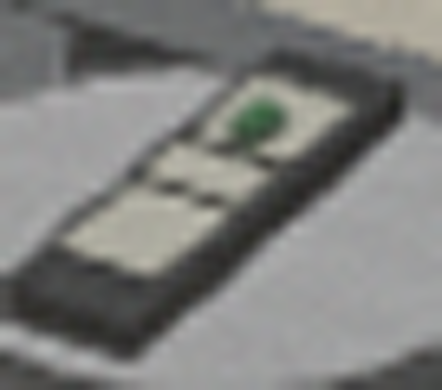

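{"method": "carry_out", "body": {"deltas": [[[0,0,0],[0,0,-0.076]],[[0,0,0],[0,0,-0.076]],[[0,0,0],[0,0,-0.076]],[[0,0,0],[0,0,-0.076]],[[0,0,0],[0,0,-0.076]],[[0,0,0],[0,0,-0.076]],[[0,0,0],[0,0,-0.076]],[[0,0,0],[0,0,0]]]}}

```text
t: 1.6
ee_pos: [0.3939, 0.2009, 0.2696]
tcp_rot: [3.142, -0.0, -2.654]
contact_force: [1.2, -0.4, -0.2]
grip_width: 0.0932
```

```bash
cat >> h.py <<'E'
def P(c):
    f=200/np.tan(np.radians(float(c["vertical_fov"]))/2);K=np.array([[f,0,c["cx"]],[0,f,c["cy"]],[0,0,1]])
    return K@np.linalg.inv(c["pose"])[:3]
def tri(t,s,a,b):
    X=cv2.triangulatePoints(P(t),P(s),np.array(a,float).reshape(2,1),np.array(b,float).reshape(2,1));X=(X[:3]/X[3]).ravel()
    return X,proj(t,X)-a,proj(s,X)-b
def strip(c,img,ctr,yaw,name=None):
    """sample level window plane; returns bubble offset (mm) from mid lines; x grid in mm"""
    xs=np.arange(-52,52.01,.25);ys=np.arange(-10,10.01,.5);X,Y=np.meshgrid(xs,ys)
    ca,sa=np.cos(yaw),np.sin(yaw)
    W=np.c_[(ctr[0]+(X*ca-Y*sa)/1e3).ravel(),(ctr[1]+(X*sa+Y*ca)/1e3).ravel(),np.full(X.size,ctr[2])]
    p=proj(c,W).astype(np.float32)
    q=cv2.remap(img.astype(np.float32),p[:,0].reshape(X.shape),p[:,1].reshape(X.shape),cv2.INTER_CUBIC)
    if name: cv2.imwrite(name,cv2.resize(np.clip(q[:,:,::-1],0,255).astype(np.uint8),None,fx=1.9,fy=5))
    g=q[...,0]+q[...,2]*0
    side=np.abs(Y[:,0])>6   # rows clear of bubble
    pr=q[side].mean(2).mean(0)
    med=np.median(pr[np.abs(xs)<40]); d=np.clip(med-8-pr,0,None)
    lines=[]
    for lo,hi in((-17,-4),(4,17)):
        k=(xs>lo)&(xs<hi); k0=xs[k][np.argmax(d[k])]; k=np.abs(xs-k0)<3; lines.append((xs[k]*d[k]).sum()/d[k].sum())
    ends=[]
    for sgn in(-1,1):
        k=np.where(sgn*xs>25)[0]; v=pr[k]; h=(med+v.min())/2
        idx=k if sgn>0 else k[::-1]
        for i in idx:
            if pr[i]<h: ends.append(xs[i]);break
    w=np.clip(q[...,1]-q[...,0]-8,0,None); b=(w*X).sum()/w.sum(); by=(w*Y).sum()/w.sum()
    return dict(lines=np.round(lines,2),ends=ends,bub=round(b,2),by=round(by,2),off=round(b-np.mean(lines),2),scaled=round((b-np.mean(lines))*21/(lines[1]-lines[0]),2))
def grab(n,k=4):
    cs=[ctrl.capture(n) for _ in range(k)]; return cs[0],np.mean([c["color"] for c in cs],0)
E
python3 - <<'E'
from h import *
t=load("pics/top0.npz");s=load("pics/side0.npz")
print(tri(t,s,[304.83,143.0],[344.1,178.6]))
w=ray(t,[[299.54,125.77],[310.08,160.38]],.0705);d=w[0]-w[1];print(w,np.linalg.norm(d),np.degrees(np.arctan2(d[1],d[0])))
v=ray(t,[304.83,143.0],.0705)[0];vs=ray(s,[344.1,178.6],.0705)[0];print(v,vs)
for a in(16,17.5,19): 
  print(a,strip(t,t["color"],v,np.radians(a),f"pics/st{a}.png"));print(strip(s,s["color"],vs,np.radians(a),f"pics/ss{a}.png"))
print(ctrl.sense()["tcp_rot"],ctrl.sense()["ee_pos"])
E
```

```text
(array([0.71760398, 0.05133398, 0.06898913]), array([[ 0.80256053, -1.07859831]]), array([[-0.84856586,  0.14872943]]))
[[0.75715174 0.06655398 0.0705    ]
 [0.67194716 0.04002095 0.0705    ]] 0.08924024964936823 17.296788401790007
[0.71450772 0.05317128 0.0705    ] [0.71836375 0.04846917 0.0705    ]
16 {'lines': array([-9.93, 11.16]), 'ends': [np.float64(-45.0), np.float64(46.5)], 'bub': np.float64(24.49), 'by': np.float64(1.09), 'off': np.float64(23.87), 'scaled': np.float64(23.77)}
{'lines': array([-13.02,   9.52]), 'ends': [np.float64(-50.25), np.float64(46.25)], 'bub': np.float64(27.2), 'by': np.float64(5.34), 'off': np.float64(28.95), 'scaled': np.float64(26.97)}
17.5 {'lines': array([-9.95, 11.13]), 'ends': [np.float64(-45.0), np.float64(46.5)], 'bub': np.float64(24.41), 'by': np.float64(0.44), 'off': np.float64(23.83), 'scaled': np.float64(23.74)}
{'lines': array([-13.17,   9.48]), 'ends': [np.float64(-50.25), np.float64(46.5)], 'bub': np.float64(27.39), 'by': np.float64(4.72), 'off': np.float64(29.24), 'scaled': np.float64(27.1)}
19 {'lines': array([-9.97, 11.11]), 'ends': [np.float64(-45.0), np.float64(46.5)], 'bub': np.float64(24.42), 'by': np.float64(-0.2), 'off': np.float64(23.85), 'scaled': np.float64(23.75)}
{'lines': array([-13.19,   9.31]), 'ends': [np.float64(-50.25), np.float64(46.5)], 'bub': np.float64(27.52), 'by': np.float64(4.02), 'off': np.float64(29.47), 'scaled': np.float64(27.51)}
[ 3.14155851e+00 -4.36038029e-04 -2.65425977e+00] [0.39391923 0.20088386 0.26958027]
```

{"method": "carry_out", "body": {"deltas": [[[0,-0.024,0.13],[0,0,0.004]],[[0,0,0.13],[0,0,0]],[[0,0,0.13],[0,0,0]],[[0,0,0.1],[0,0,0]],[[0,0,0.04],[0,0,0]],[[0,0,0],[0,0,0]],[[0,0,0],[0,0,0]]]}}

```text
t: 2.18
ee_pos: [0.3958, 0.1978, 0.1905]
tcp_rot: [3.142, -0.0, -2.668]
contact_force: [-0.0, -1.0, -0.6]
grip_width: 0.0927
```

```bash
python3 - <<'E'
from h import *
for n in("side","top"):
    c,i=grab(n,1);np.savez(f"pics/{n}1.npz",**c)
    p=proj(c,[[.395,.1985,.02]])[0].astype(int);cv2.imwrite(f"pics/{n}1.png",cv2.resize(c["color"][max(p[1]-50,0):p[1]+50,p[0]-70:p[0]+70,::-1],None,fx=5,fy=5,interpolation=cv2.INTER_CUBIC))
s=ctrl.sense();print(s["ee_pos"],s["tcp_rot"],s["contact_force"])
E
```

```text
[0.39593333 0.19786304 0.19101757] [-3.14143457e+00  1.26895821e-03 -2.66694067e+00] [ 0.27178681  1.1258469  -1.27557325]
```

View pics/side1.png

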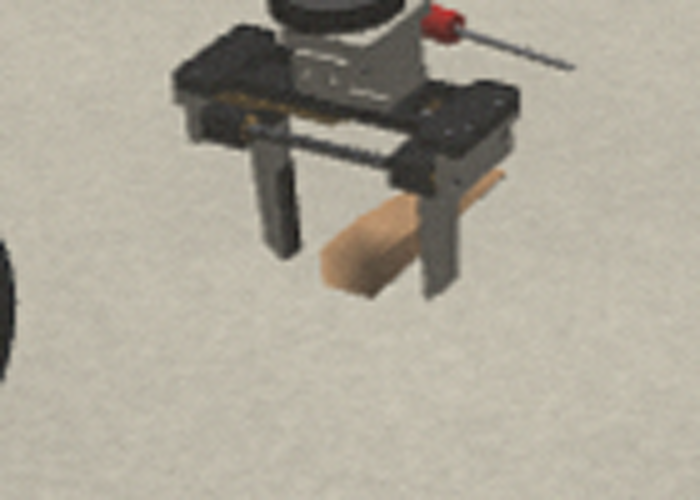

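View pics/top1.png

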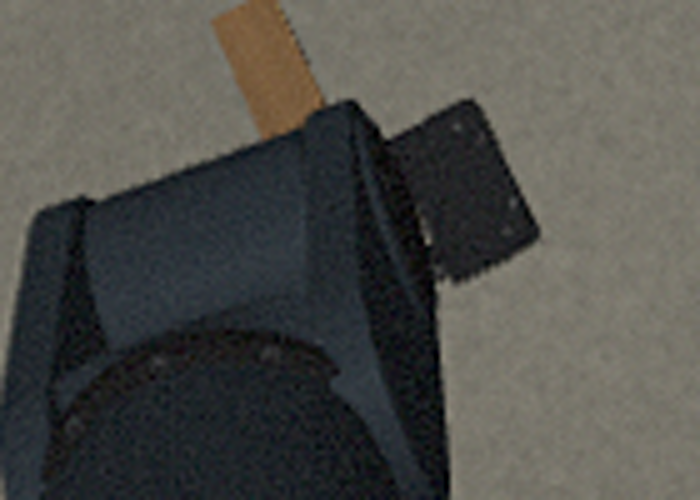

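{"method": "carry_out", "body": {"deltas": [[[0,0,0],[0,0,0]],[[0,0,0],[0,0,0]],[[0,0,0],[0,0,0]],[[0,0,0],[0,0,0]],[[0,0,0],[0,0,0]],[[0,0,0],[0,0,0]],[[0,0,0],[0,0,0]],[[0,0,0],[0,0,0]]], "gripper": 0, "squeeze": 20}}

```text
t: 2.95
ee_pos: [0.3957, 0.1977, 0.1902]
tcp_rot: [3.142, 0.0, -2.666]
contact_force: [0.2, -0.3, -0.5]
grip_width: 0.0442
```

{"method": "carry_out", "body": {"deltas": [[[0,0,0],[0,0,0]],[[0,0,0],[0,0,0]],[[0,0,0],[0,0,0]],[[0,0,0],[0,0,0]]]}}

```text
t: 3.28
ee_pos: [0.3957, 0.1977, 0.1902]
tcp_rot: [-3.142, 0.0, -2.666]
contact_force: [0.9, 0.7, -0.3]
grip_width: 0.0335
```

{"method": "carry_out", "body": {"deltas": [[[0,0,-0.1],[0,0,0]],[[0,0,0],[0,0,0.054]],[[0,0,0],[0,0,0.054]],[[0,0,0],[0,0,0]]]}}

```text
t: 3.62
ee_pos: [0.3956, 0.1977, 0.2053]
tcp_rot: [3.142, 0.0, -2.839]
contact_force: [-0.0, -0.5, -0.9]
grip_width: 0.0341
```

{"method": "carry_out", "body": {"deltas": [[[0,-0.1,0],[0,0,0]],[[0.005,-0.2,0],[0,0,0]],[[0.008,-0.2,0],[0,0,0]],[[0.005,-0.2,0],[0,0,0]],[[0.005,-0.2,0],[0,0,0]],[[0.005,-0.2,0],[0,0,0]],[[0.005,-0.2,0],[0,0,0]],[[0.005,-0.16,0],[0,0,0]],[[0.005,-0.1,0],[0,0,0]],[[0,0,0],[0,0,0]]]}}

```text
t: 4.45
ee_pos: [0.4606, -0.0295, 0.2052]
tcp_rot: [-3.141, 0.001, -2.835]
contact_force: [-1.1, 0.2, 0.3]
grip_width: 0.0336
```

```bash
python3 - <<'E'
from h import *
for n,r in(("side",(190,400,130,280)),("top",(230,400,90,290))):
    c,i=grab(n,1);np.savez(f"pics/{n}2.npz",**c)
    x0,x1,y0,y1=r;cv2.imwrite(f"pics/{n}2.png",cv2.resize(c["color"][y0:y1,x0:x1,::-1],None,fx=3,fy=3,interpolation=cv2.INTER_CUBIC))
s=ctrl.sense();print(s["ee_pos"],s["tcp_rot"],s["contact_force"],s["grip_width"])
E
```

```text
[ 0.45974713 -0.02738775  0.2050277 ] [ 3.14122054e+00 -5.64601432e-04 -2.83501285e+00] [-0.71412161  0.74842731 -0.88716227] 0.033919141774742714
```

View pics/side2.png

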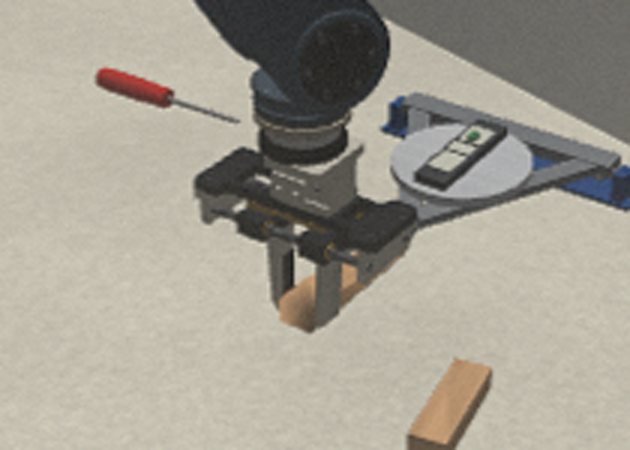

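View pics/top2.png

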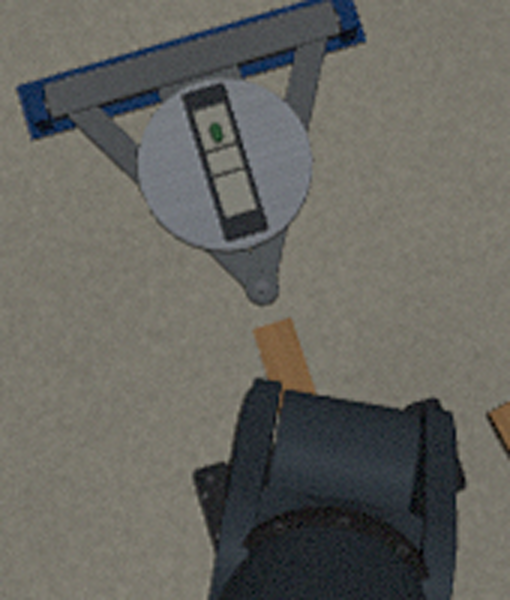

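```bash
python3 - <<'E'
from h import *
c=load("pics/top2.npz")
print(ray(c,[320.8,197.2],.018))
m=mask(c,(5,90,40),(20,255,255),(305,345,190,225));k=big(m)[:,0];r=cv2.minAreaRect(k);print(r,cv2.approxPolyDP(k,1.5,True)[:,0])
# left/right edges per row
ys=range(200,216);L=[np.where(m[y])[0].min() for y in ys];R=[np.where(m[y])[0].max() for y in ys];mid=[(a+b)/2 for a,b in zip(L,R)];print(list(zip(ys,L,R)))
p=np.polyfit(ys,mid,1);q=np.c_[np.polyval(p,[200,214]),[200,214]];w=ray(c,q,[.019,.025]);print(w)
d=w[0]-w[1];a=np.arctan2(d[1],d[0]);print(np.degrees(a))
u=np.array([np.cos(np.radians(17.5)),np.sin(np.radians(17.5))]);n=np.array([-u[1],u[0]])
for B in ([.6145,.022],[.615,.0226]):
  for X in w: print("lateral wedge minus boss mm",1e3*(X[:2]-B)@n, "along",1e3*(X[:2]-B)@u)
E
```

```text
[[0.59113046 0.01357049 0.018     ]]
((324.39996337890625, 210.2000274658203), (26.56313133239746, 13.281566619873047), 71.56505584716797) [[326 196]
 [314 200]
 [319 215]
 [324 218]
 [323 224]
 [325 219]
 [334 221]]
[(200, np.int64(314), np.int64(328)), (201, np.int64(315), np.int64(328)), (202, np.int64(315), np.int64(328)), (203, np.int64(316), np.int64(328)), (204, np.int64(316), np.int64(329)), (205, np.int64(316), np.int64(329)), (206, np.int64(317), np.int64(329)), (207, np.int64(317), np.int64(330)), (208, np.int64(317), np.int64(330)), (209, np.int64(317), np.int64(331)), (210, np.int64(318), np.int64(331)), (211, np.int64(318), np.int64(331)), (212, np.int64(318), np.int64(331)), (213, np.int64(319), np.int64(332)), (214, np.int64(319), np.int64(332)), (215, np.int64(319), np.int64(333))]
[[0.58397929 0.01291811 0.019     ]
 [0.54855494 0.00146825 0.025     ]]
17.91187444448454
lateral wedge minus boss mm 0.516201539405539 along -31.839097296580707
lateral wedge minus boss mm 0.2485821960201944 along -69.06693450579456
lateral wedge minus boss mm 0.09432426870872299 along -32.49637925165733
lateral wedge minus boss mm -0.17329507467662178 along -69.72421646087119
```

{"method": "carry_out", "body": {"deltas": [[[0,0,0.05],[0,0,0]],[[0,0,0.03],[0,0,0]],[[0,0,0.02],[0,0,0]],[[0,0,0],[0,0,0]],[[-0.02,0,0],[0,0,0]],[[-0.03,0,0],[0,0,0]],[[-0.03,0,0],[0,0,0]],[[-0.03,0,0],[0,0,0]],[[-0.02,0,0],[0,0,0]],[[0,0,0],[0,0,0]]]}}

```text
t: 5.38
ee_pos: [0.4792, -0.0213, 0.1902]
tcp_rot: [-3.141, 0.001, -2.835]
contact_force: [-0.9, -0.3, -0.9]
grip_width: 0.034
```

{"method": "carry_out", "body": {"deltas": [[[-0.013,0,0],[0,0,0]],[[-0.013,0,0],[0,0,0]],[[-0.013,0,0],[0,0,0]],[[-0.013,0,0],[0,0,0]],[[-0.013,0,0],[0,0,0]],[[-0.013,0,0],[0,0,0]],[[-0.013,0,0],[0,0,0]],[[0,0,0],[0,0,0]]]}}

```text
t: 6.05
ee_pos: [0.4919, -0.0173, 0.1903]
tcp_rot: [-3.141, 0.0, -2.836]
contact_force: [0.3, 0.2, -1.1]
grip_width: 0.0335
```

```bash
cat > look.py <<'E'
import sys
from h import *
tag=sys.argv[1]
t0=load("pics/top0.npz");vT=ray(t0,[304.83,143.0],.0705)[0]
s0=load("pics/side0.npz");vS=ray(s0,[344.1,178.6],.0705)[0]
dz=float(sys.argv[2]) if len(sys.argv)>2 else 0
for n,v in(("top",vT),("side",vS)):
    c,i=grab(n,3); v=v.copy()
    try: print(n,strip(c,i,v+[0,0,dz],np.radians(17.5),f"pics/strip_{n}_{tag}.png"))
    except Exception as e: print(n,e)
    x0,x1,y0,y1=(250,400,90,250) if n=="top" else(240,420,140,260)
    cv2.imwrite(f"pics/{n}_{tag}.png",cv2.resize(i[y0:y1,x0:x1,::-1].astype(np.uint8),None,fx=3.5,fy=3.5,interpolation=cv2.INTER_CUBIC))
s=ctrl.sense();print(s["t"],s["ee_pos"],s["tcp_rot"],s["contact_force"],s["grip_width"])
E
python3 look.py a
```

```text
top {'lines': array([-9.98, 11.08]), 'ends': [np.float64(-45.0), np.float64(46.5)], 'bub': np.float64(24.46), 'by': np.float64(0.39), 'off': np.float64(23.91), 'scaled': np.float64(23.84)}
side {'lines': array([-13.18,   9.49]), 'ends': [np.float64(-50.25), np.float64(46.5)], 'bub': np.float64(27.36), 'by': np.float64(4.43), 'off': np.float64(29.21), 'scaled': np.float64(27.06)}
6.35 [ 0.49152174 -0.01737643  0.19023319] [ 3.14156838e+00 -6.39575724e-05 -2.83571519e+00] [ 1.09833001 -0.67737115 -1.15040305] 0.03414759318468105
```

View pics/top_a.png

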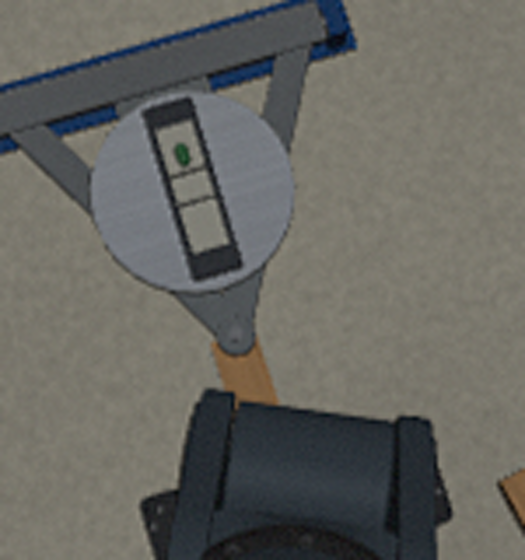

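View pics/side_a.png

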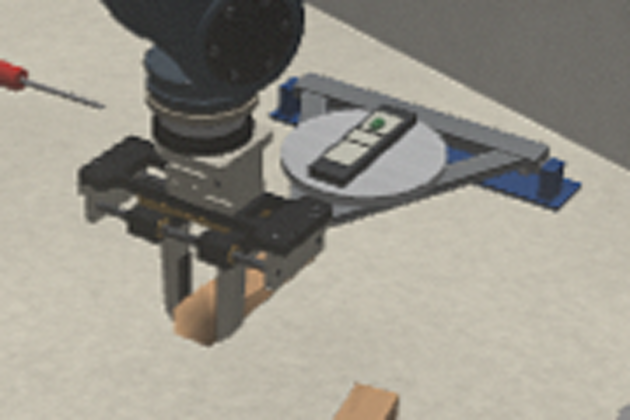

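{"method": "carry_out", "body": {"deltas": [[[-0.01,0,0],[0,0,0]],[[-0.01,0,0],[0,0,0]],[[-0.01,0,0],[0,0,0]],[[-0.01,0,0],[0,0,0]],[[-0.01,0,0],[0,0,0]],[[-0.01,0,0],[0,0,0]],[[-0.01,0,0],[0,0,0]],[[0,0,0],[0,0,0]]]}}

```text
t: 7.02
ee_pos: [0.5019, -0.0141, 0.1903]
tcp_rot: [-3.141, 0.0, -2.836]
contact_force: [-0.5, -0.1, -0.9]
grip_width: 0.0335
```

{"method": "carry_out", "body": {"deltas": [[[-0.01,0,0],[0,0,0]],[[-0.01,0,0],[0,0,0]],[[-0.01,0,0],[0,0,0]],[[-0.01,0,0],[0,0,0]],[[-0.01,0,0],[0,0,0]],[[-0.01,0,0],[0,0,0]],[[-0.01,0,0],[0,0,0]],[[0,0,0],[0,0,0]]]}}

```text
t: 7.68
ee_pos: [0.5118, -0.0109, 0.1902]
tcp_rot: [-3.142, 0.0, -2.836]
contact_force: [-0.3, -0.7, -1.7]
grip_width: 0.0339
```

```bash
python3 look.py b
```

```text
top {'lines': array([-9.98, 11.05]), 'ends': [np.float64(-45.0), np.float64(46.5)], 'bub': np.float64(24.44), 'by': np.float64(0.34), 'off': np.float64(23.9), 'scaled': np.float64(23.86)}
side {'lines': array([-13.19,   9.5 ]), 'ends': [np.float64(-50.25), np.float64(46.5)], 'bub': np.float64(27.27), 'by': np.float64(4.45), 'off': np.float64(29.12), 'scaled': np.float64(26.95)}
7.9833 [ 0.51156742 -0.01102721  0.19023235] [ 3.14157088e+00 -4.77141180e-05 -2.83562684e+00] [ 0.68774118 -0.29658488 -1.71799374] 0.033903242285263264
```

{"method": "carry_out", "body": {"deltas": [[[-0.01,0,0],[0,0,0]],[[-0.01,0,0],[0,0,0]],[[-0.01,0,0],[0,0,0]],[[-0.01,0,0],[0,0,0]],[[-0.01,0,0],[0,0,0]],[[-0.01,0,0],[0,0,0]],[[-0.01,0,0],[0,0,0]],[[0,0,0],[0,0,0]]]}}

```text
t: 8.65
ee_pos: [0.521, -0.0078, 0.1897]
tcp_rot: [3.14, -0.003, -2.836]
contact_force: [-4.7, -0.6, -1.3]
grip_width: 0.0335
```

```bash
python3 look.py c
```

```text
top {'lines': array([-9.72, 11.43]), 'ends': [np.float64(-45.0), np.float64(46.75)], 'bub': np.float64(22.5), 'by': np.float64(0.25), 'off': np.float64(21.65), 'scaled': np.float64(21.5)}
side {'lines': array([-11.54,   9.76]), 'ends': [np.float64(-49.75), np.float64(46.5)], 'bub': np.float64(25.81), 'by': np.float64(4.68), 'off': np.float64(26.7), 'scaled': np.float64(26.32)}
8.95 [ 0.52100309 -0.00780258  0.18975899] [ 3.14061147e+00 -2.65355773e-03 -2.83539806e+00] [-4.77286574 -1.18472417 -0.41750749] 0.03413688076384766
```

{"method": "carry_out", "body": {"deltas": [[[-0.01,0,0],[0,0,0]],[[-0.01,0,0],[0,0,0]],[[-0.01,0,0],[0,0,0]],[[-0.01,0,0],[0,0,0]],[[-0.01,0,0],[0,0,0]],[[-0.01,0,0],[0,0,0]],[[0,0,0],[0,0,0]]]}}

```text
t: 9.53
ee_pos: [0.5295, -0.0051, 0.1897]
tcp_rot: [3.14, -0.003, -2.835]
contact_force: [-6.2, -1.6, -1.2]
grip_width: 0.0337
```

```bash
python3 look.py d 0.001
```

```text
top {'lines': array([-9.43, 11.63]), 'ends': [np.float64(-44.5), np.float64(47.0)], 'bub': np.float64(18.73), 'by': np.float64(0.37), 'off': np.float64(17.63), 'scaled': np.float64(17.58)}
side {'lines': array([-12.69,  10.03]), 'ends': [np.float64(-49.0), np.float64(45.75)], 'bub': np.float64(21.45), 'by': np.float64(4.19), 'off': np.float64(22.78), 'scaled': np.float64(21.06)}
9.8333 [ 0.52956323 -0.00510957  0.18973611] [ 3.14057964e+00 -2.74222858e-03 -2.83545960e+00] [-5.3354892  -0.80028402 -1.59168775] 0.03375998634589111
```

View pics/side_d.png

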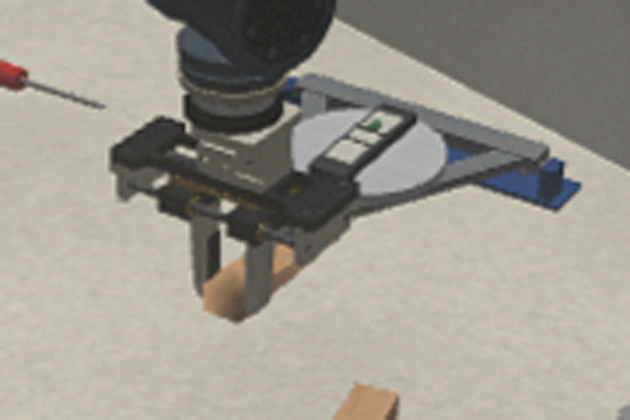

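View pics/top_d.png

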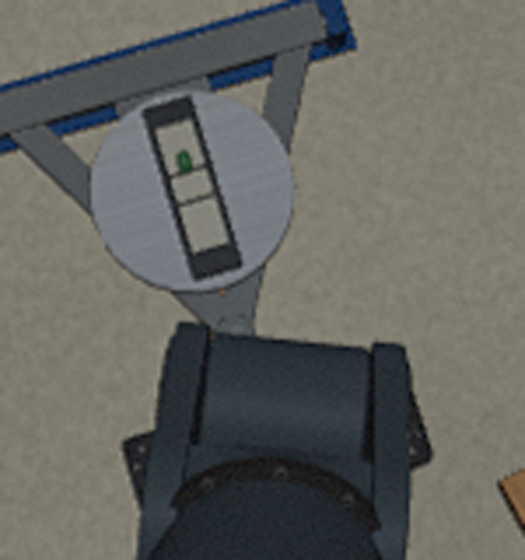

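{"method": "carry_out", "body": {"deltas": [[[-0.01,0,0],[0,0,0]],[[-0.01,0,0],[0,0,0]],[[-0.01,0,0],[0,0,0]],[[-0.01,0,0],[0,0,0]],[[-0.01,0,0],[0,0,0]],[[-0.01,0,0],[0,0,0]],[[-0.01,0,0],[0,0,0]],[[0,0,0],[0,0,0]]]}}

```text
t: 10.5
ee_pos: [0.5396, -0.0019, 0.1897]
tcp_rot: [3.141, -0.003, -2.835]
contact_force: [-5.4, -0.6, -2.4]
grip_width: 0.0336
```

{"method": "carry_out", "body": {"deltas": [[[-0.01,0,0],[0,0,0]],[[-0.01,0,0],[0,0,0]],[[-0.01,0,0],[0,0,0]],[[-0.01,0,0],[0,0,0]],[[-0.01,0,0],[0,0,0]],[[-0.01,0,0],[0,0,0]],[[-0.01,0,0],[0,0,0]],[[0,0,0],[0,0,0]]]}}

```text
t: 11.17
ee_pos: [0.5497, 0.0012, 0.1896]
tcp_rot: [3.141, -0.003, -2.836]
contact_force: [-3.8, -0.7, -2.7]
grip_width: 0.0337
```

```bash
python3 look.py e 0.003
```

```text
top {'lines': array([-8.66, 12.18]), 'ends': [np.float64(-43.5), np.float64(47.0)], 'bub': np.float64(9.91), 'by': np.float64(0.46), 'off': np.float64(8.15), 'scaled': np.float64(8.22)}
side {'lines': array([-11.26,   9.51]), 'ends': [np.float64(-48.25), np.float64(45.5)], 'bub': np.float64(11.65), 'by': np.float64(3.58), 'off': np.float64(12.53), 'scaled': np.float64(12.67)}
11.4667 [0.54967972 0.00124529 0.18974802] [ 3.14075435e+00 -2.21899584e-03 -2.83546848e+00] [-5.46078666 -0.88493438 -2.85258373] 0.033534377038780164
```

View pics/side_e.png

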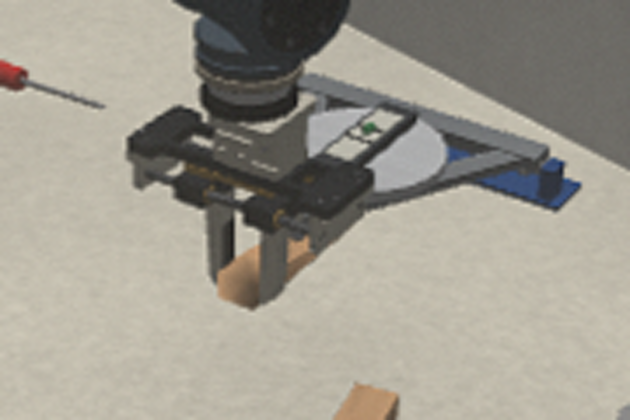

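View pics/top_e.png

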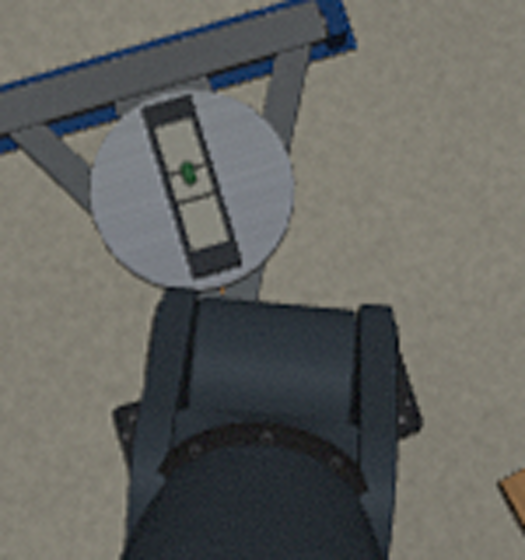

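View pics/strip_top_e.png

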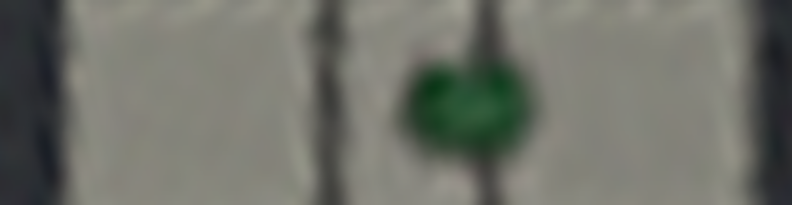

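{"method": "carry_out", "body": {"deltas": [[[-0.01,0,0],[0,0,0]],[[-0.01,0,0],[0,0,0]],[[-0.01,0,0],[0,0,0]],[[-0.01,0,0],[0,0,0]],[[-0.01,0,0],[0,0,0]],[[-0.01,0,0],[0,0,0]],[[-0.01,0,0],[0,0,0]],[[-0.01,0,0],[0,0,0]],[[0,0,0],[0,0,0]]]}}

```text
t: 12.22
ee_pos: [0.5613, 0.0048, 0.1897]
tcp_rot: [3.141, -0.002, -2.836]
contact_force: [-3.9, -0.2, -3.3]
grip_width: 0.0335
```

```bash
python3 look.py f 0.004
```

```text
top {'lines': array([-8.29, 12.68]), 'ends': [np.float64(-43.25), np.float64(47.5)], 'bub': np.float64(4.98), 'by': np.float64(0.49), 'off': np.float64(2.79), 'scaled': np.float64(2.8)}
side {'lines': array([-10.8 ,   9.75]), 'ends': [np.float64(-47.0), np.float64(44.5)], 'bub': np.float64(6.36), 'by': np.float64(3.77), 'off': np.float64(6.89), 'scaled': np.float64(7.04)}
12.5167 [0.56134462 0.00484814 0.18993899] [ 3.14111160e+00 -1.25828044e-03 -2.83553065e+00] [-5.41128696 -0.34053781 -4.68835156] 0.033710746674312946
```

View pics/strip_top_f.png

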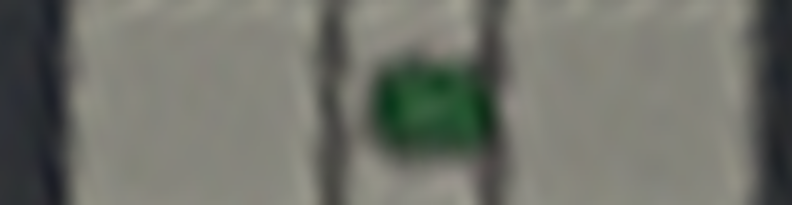

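View pics/strip_side_f.png

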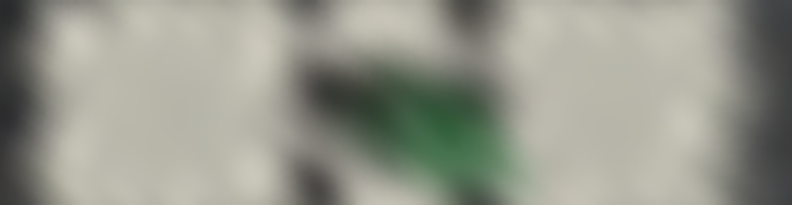

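View pics/top_f.png

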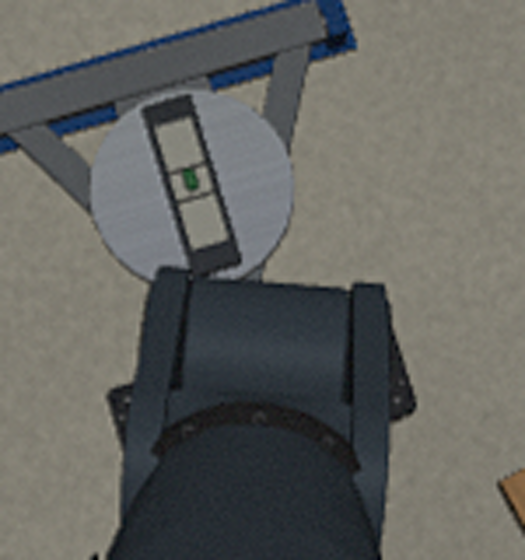

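{"method": "carry_out", "body": {"deltas": [[[-0.008,0,0],[0,0,0]],[[-0.008,0,0],[0,0,0]],[[-0.008,0,0],[0,0,0]],[[0,0,0],[0,0,0]],[[0,0,0],[0,0,0]]]}}

```text
t: 12.93
ee_pos: [0.565, 0.0059, 0.19]
tcp_rot: [3.141, -0.0, -2.836]
contact_force: [-4.1, -0.9, -5.3]
grip_width: 0.0338
```

```bash
python3 look.py g 0.0045
```

```text
top {'lines': array([-8.25, 12.8 ]), 'ends': [np.float64(-43.25), np.float64(47.5)], 'bub': np.float64(2.65), 'by': np.float64(0.47), 'off': np.float64(0.37), 'scaled': np.float64(0.37)}
side {'lines': array([-10.74,   9.  ]), 'ends': [np.float64(-46.0), np.float64(44.75)], 'bub': np.float64(4.37), 'by': np.float64(3.59), 'off': np.float64(5.24), 'scaled': np.float64(5.57)}
13.2333 [0.56501774 0.00588428 0.19015089] [ 3.14146400e+00 -3.53857105e-04 -2.83560606e+00] [-5.30111924 -1.14619789 -4.65397655] 0.033841622701590066
```

{"method": "carry_out", "body": {"deltas": [[[0,0,0],[0,0,0]],[[0,0,0],[0,0,0]],[[0,0,0],[0,0,0]],[[0,0,0],[0,0,0]],[[0,0,0],[0,0,0]],[[0,0,0],[0,0,0]]], "gripper": 0.6}}

```text
t: 13.73
ee_pos: [0.5653, 0.0058, 0.1904]
tcp_rot: [-3.141, 0.001, -2.836]
contact_force: [-0.6, -0.2, -1.0]
grip_width: 0.0561
```

```bash
python3 look.py h 0.0045
```

```text
top {'lines': array([-8.31, 12.8 ]), 'ends': [np.float64(-43.25), np.float64(47.5)], 'bub': np.float64(3.6), 'by': np.float64(0.4), 'off': np.float64(1.36), 'scaled': np.float64(1.35)}
side {'lines': array([-11.2,   8.8]), 'ends': [np.float64(-46.75), np.float64(44.25)], 'bub': np.float64(4.67), 'by': np.float64(3.5), 'off': np.float64(5.87), 'scaled': np.float64(6.16)}
14.0333 [0.56512663 0.00584442 0.19022785] [-3.14157113e+00 -4.15234603e-06 -2.83569099e+00] [ 0.75375756 -0.13969954  0.17937861] 0.05593625125288251
```

View pics/strip_top_h.png

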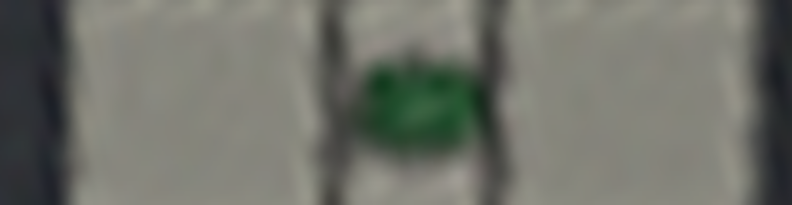

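View pics/side_h.png

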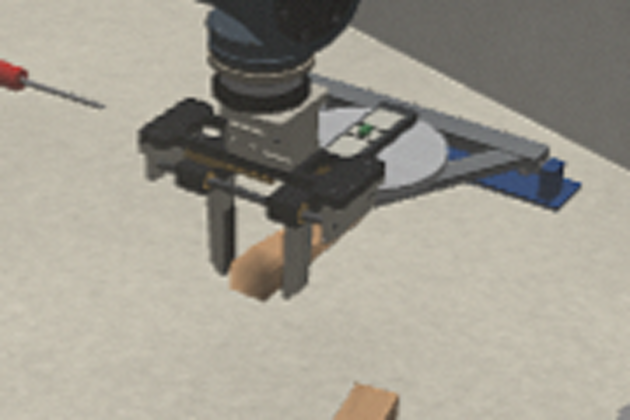

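{"method": "carry_out", "body": {"deltas": [[[0,0,-0.04],[0,0,0]],[[0,0,-0.1],[0,0,0]],[[0,0,-0.15],[0,0,0]],[[0,0,-0.15],[0,0,0]],[[0.1,0,-0.15],[0,0,0]],[[0.2,0,-0.1],[0,0,0]],[[0.2,0,0],[0,0,0]],[[0.2,0,0],[0,0,0]],[[0.1,0,0],[0,0,0]],[[0,0,0],[0,0,0]]]}}

```text
t: 14.87
ee_pos: [0.4485, -0.0307, 0.2942]
tcp_rot: [3.141, -0.001, -2.837]
contact_force: [-0.2, 0.3, 0.4]
grip_width: 0.056
```

```bash
python3 look.py i 0.0045;python3 look.py j 0.0045
```

```text
top {'lines': array([-8.33, 12.78]), 'ends': [np.float64(-43.25), np.float64(47.5)], 'bub': np.float64(3.59), 'by': np.float64(0.43), 'off': np.float64(1.37), 'scaled': np.float64(1.36)}
side {'lines': array([-11.21,   8.79]), 'ends': [np.float64(-47.0), np.float64(44.25)], 'bub': np.float64(4.83), 'by': np.float64(3.55), 'off': np.float64(6.04), 'scaled': np.float64(6.34)}
15.1667 [ 0.451506   -0.03005101  0.29372285] [-3.14142868e+00  3.59183032e-04 -2.83513216e+00] [ 0.55244745 -0.39899092 -0.19205068] 0.055681730930521325
top {'lines': array([-8.28, 12.81]), 'ends': [np.float64(-43.25), np.float64(47.5)], 'bub': np.float64(3.66), 'by': np.float64(0.4), 'off': np.float64(1.4), 'scaled': np.float64(1.39)}
side {'lines': array([-11.21,   9.  ]), 'ends': [np.float64(-47.0), np.float64(44.25)], 'bub': np.float64(4.7), 'by': np.float64(3.46), 'off': np.float64(5.81), 'scaled': np.float64(6.04)}
15.4667 [ 0.45081847 -0.03020458  0.29364639] [ 3.14153420e+00 -1.23557111e-04 -2.83550061e+00] [-0.10547735 -0.61149656  0.75458127] 0.055800761682718907
```

View pics/top_j.png

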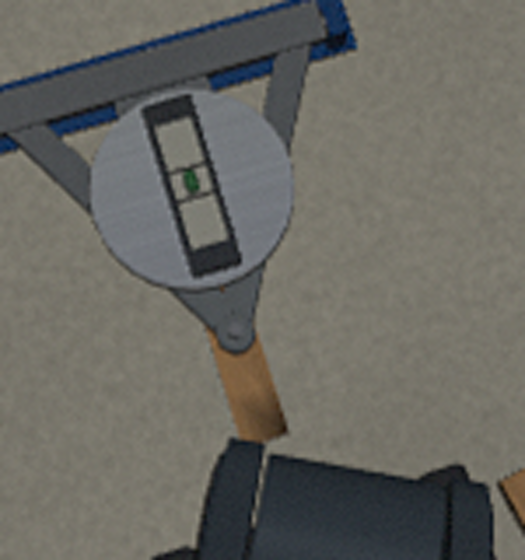

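View pics/side_j.png

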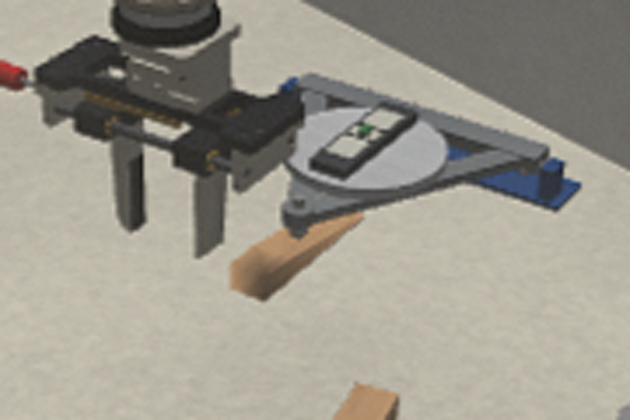

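```bash
python3 -c "
from bench import ctrl
print(ctrl.finish_job())"
```

```text
the job is handed in; nothing more can be done
None
```

I pushed the wedge under the front foot until the bubble sat centred, let go, backed the arm away and handed the job in at about 15.5 s. No verdict was reported.

**What I did:** I gripped the wedge by its head, turned it to the stand's direction (about 17.5°) and set it down in front of the boss, its middle line within about 0.5 mm of the boss's. I then slid it in with short, slow steps. The level push read about 4–6 N at the pauses where I checked it. After release the wedge settled slightly, moving the bubble about 1 mm.

**Last checks, after backing away:**
- **Bubble:** the top view put it about 1.4 mm from the middle of the lines. About 1.3 mm of that is the bubble standing above the strip, calibrated on the known 22.5 mm at the start. The true offset is therefore about 0.1 mm, or 0.4 mm when worked out from both views. Two sets of pictures agreed.
- **Side view:** this one is coarse. It gave between about −0.9 and +1.7 mm depending on the scaling, still within the 2.5 mm limit.
- **Wedge and stand:** the wedge looks flat, with the foot resting on it.
- **Robot:** the gripper was clear of everything and the contact force was at noise level.
- **Bystanders:** the arm's path stayed clear of all three. I did not re-measure them at the end.

**Disagreements:** the two cameras differed by about 1 px (2–3 mm), so I lined the wedge up in the top view alone. Near the end of the push the gripper was carrying about 5 N of downward load, so the bubble read slightly high until I let go.

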